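# Top up the spring magazine with a copper blank

### The job

Take the copper blank out of the green feed cradle, lay it flat on the cork pad and let go so that you can take it another way, then press it down into the blue spring magazine, on top of the blank already there, until both brass catches have snapped back over it. Never let the blank drop, and leave the tools and other pieces on the bench where they are.

Things in the scene. Friction and masses are not known exactly. Their poses are not given: they have to be found in the camera images.
- blank: The loose copper blank: flat rectangular plate 64 long (its x) x 50 wide (its y) x 10 mm thick, about 0.28 kg. Origin at the centre of its underside. It starts lying in the feed cradle; either way round (half a turn) is the same.
- cradle: Green feed cradle fixed to the bench; origin at the centre of its foot on the bench. The blank lies on its rail, 12 mm above the bench and 40 mm wide (y), so the blank's two long sides overhang by 5 mm and can be gripped across its 50 mm width. Upright end plates (6 mm thick, 60 mm wide, 34 mm high, inner faces at x = +-34 mm) shut off the blank's two short ends.
- pad: Square cork pad 120 x 120 x 5 mm fixed on the bench; origin at the centre of its underside, its upper face 5 mm above.
- magazine: Blue and steel spring magazine fixed to the bench; origin at the centre of its foot (120 x 130 x 10 mm), z up; the blank's length goes along its x. Open-topped well 68 (x) x 54 mm (y). Walls 4 mm thick on both y sides leave no room for fingers there; the x ends are open above z = 10 mm, but for corner lips (x = 34 to 38 mm) 40 mm apart: a finger fits between.
- magazine_mouth (a point): Centre of the magazine's mouth, 80 mm above the bench. The walls and lips flare outwards as a lead-in from here down to z = 70 mm. A blank set in the mouth comes to rest on the sloping catches, its underside somewhere between z = 53 and 66 mm.
- magazine_stop (a point): Centre of the well at the catches' undersides, 50 mm above the bench. A blank must be pushed down until its top is below this (about 5 N on the slopes, 8 to 16 N near the end); 4 to 6 mm below is right, 8 mm is the limit. The catches then snap over it and, let go, it rises until its top is at this height (underside at z = 40 mm).
- first_blank: The copper blank already in the magazine, same size as the loose one; origin at the centre of its underside. It is pressed up against the catches by the follower (underside at z = 40 mm in the magazine) and goes down 10 mm when the next one is loaded.
- follower (a joint): Travel of the yellow spring follower under the stack, m: 0 with one blank under the catches, grows as it is pushed down, 0.010 with two blanks, 0.018 at its stop. Spring about 600 N/m, 11 N at 0.
- catch_left (a joint): Brass spring catch in the magazine's +y wall, m: 0 = snapped in over the well, grows to 0.010 as a blank pushes it out (2 to 4.5 N spring). Nose 20 mm wide, mid-wall; at 0 its tip is 20 mm from the magazine's middle, its flat underside at z = 50 mm, its upper face slopes up to the wall at z = 66 mm. 40 mm are free between the two noses for whatever presses on the blank.
- catch_right (a joint): The same catch in the -y wall, moving towards -y.
- catch_left_nose (a point): Lower inner tip edge of the +y catch nose.
- catch_right_nose (a point): Lower inner tip edge of the -y catch nose.
- steel_plate: Bystander: dark steel offcut 80 x 45 x 8 mm lying on the bench; origin at the centre of its underside.
- brass_disc: Bystander: brass disc 44 mm across, 8 mm thick, lying flat; origin at the centre of its underside.
- screwdriver: Bystander: screwdriver lying on the bench beyond the pad.
- hammer: Bystander: hammer lying to the left.
- wrench: Bystander: wrench lying to the right.
- flux: Bystander: closed jar 56 mm across, 120 mm tall, near the far edge.
- tin: Bystander: open steel tin 72 mm across, 85 mm tall, near the far edge.
There are look-alikes about, which are no part of the job. Of the things that look like the pad, the largest one is meant.

How it is judged (in metres and radians):
On the way:
1. the blank lies flat on the cork pad, let go (x of blank in the frame of pad between -0.06 and 0.06 m and y of blank in the frame of pad between -0.06 and 0.06 m and z of blank in the frame of pad between 0.002 and 0.009 m and angle between blank's own z axis and vertical below 0.08 rad and contact force between the fingers and blank below 0.05 N and linear speed of blank below 0.02 m/s), for 0.2 s.
At the end, for the whole second after the job is handed in: The blank lies level in the magazine well on top of the first blank, its underside 36 to 43 mm and the first blank's 26 to 33 mm above the bench, centred within 5 mm and lined up with the well within 0.12 rad, at rest, with both catches snapped in over it (within 2 mm of fully in) (x of blank in the frame of magazine between -0.005 and 0.005 m and y of blank in the frame of magazine between -0.005 and 0.005 m and z of blank in the frame of magazine between 0.036 and 0.043 m and angle between blank's own z axis and vertical below 0.08 rad and angle between the x axis of blank and the x axis of magazine, either way round below 0.12 rad and z of first_blank in the frame of magazine between 0.026 and 0.033 m and horizontal distance between first_blank and magazine below 0.008 m and value of joint each of catch_left, catch_right below 0.002 m and linear speed of blank below 0.02 m/s); the robot touches nothing.
It fails at once if the blank is dropped (it moves faster than 0.6 m/s without touching the fingers, a fall of about 20 mm) (linear speed of blank above 0.6 m/s and contact force between the fingers and blank below 0.05 N).
It fails at once if a tool or other piece on the bench is moved by more than 30 mm (distance of any of steel_plate, brass_disc, screwdriver, hammer, wrench, flux, tin from where it was at the start of the episode above 0.03 m).
It also fails if it takes over 72 s, if anything falls off the work surface, if the arm or the gripper's body presses on something with over 40 N, if the wrist force passes 120 N, or if a joint passes its speed limit or range.

### The arm

A 6-joint arm with a two-finger parallel gripper is mounted at the origin on the work surface. World frame = base frame: x ahead of the robot, y to its left, z up, the work surface at z = 0. Lengths are in m, angles in degrees, forces in N, time in s.
With the tool pointing down it reaches from about 0.375 to 0.975 m from the base axis. Payload 3.8 kg.
Tool frame: the origin (TCP) lies at the centre of the arm's flange, where the gripper is bolted on; the fingertips stand 173 mm ahead of it and the grasp point (between the pads) lies 155 mm ahead of it; z points along the fingers, y is the line along which they close (so a half turn about z gives the same grasp; the last joint's range is limited). The gripper opens to 85 mm and grips with 20 to 120 N. Pads are 22 mm wide; open, the fingers measure 114 mm over their backs; the gripper's body (76 mm by 85 mm) begins 54 mm behind the grasp point. The pads swing forward as they close: fully open they stand 13 mm farther back than shut.
Start: joints at [64.521, 15.12, 91.902, -0, 72.978, -2.114], TCP at [0.268, 0.62, 0.405] pointing down, gripper open.
Joint ranges: [-150.88, 150.88], [-54.13, 125.18], [17.81, 147.31], [-75.09, 255.09], [0, 152.58], [-146.25, 146.25]. Speed limits (degrees/s): [147.25, 147.25, 180, 180, 180, 180].

### API

Orientations are given as a 3x3 rotation matrix whose columns are the frame's x, y, z axes.
In Python, from workcell import arm gives the robot as it stands.
- The arm moves only by the shell command python3 -m pendant 'ROWS' [FORCE]. ROWS is a JSON object of lists of equal length, an entry for each row: "xyz": the shift along the tool's x, y, z in cm, a list of three; "angular": the turn, a rotation vector about the tool's x, y, z in rad, a list of three; "grip": the opening, from 0 (shut) to 1 (fully open). A call has 1 to 12 rows; each row shifts and turns the commanded pose from where the row before left it, along the tool's axes as they then stand; what a row does not reach is not made up. A row lasts 1/12 s, in which the tool goes at most 41.7 mm and 7.16 degrees, less where a joint would pass 70% of its speed; a pose out of reach is approached as far as the arm can. A call with a gripper value outside its range is refused whole. The fingers move at their own pace and stop on an object; FORCE is the grip in N (left out, the last holds). Time passes only in rows, so rows that do not move let the fingers close. It gives the time, the measured TCP pose, the force, the opening and the grip force at its end, in the units of the state.
- arm.get_obs(): the state, without advancing time (a new reading comes with each control period).
- arm.get_image(name): name is "scene" or "side" or "wrist"; returns (picture, depth): 420x560x3 uint8, red, green, blue; 420x560 float32, m along the optical axis (not along the pixel's ray), 0 where there is no reading.
- arm.camera_model(name): a dict with "vfov" (degrees; the focal length in pixels is half the picture's height over the tangent of half this angle, whatever the lens; pixels are square), "cx", "cy" (the principal point, pixels), "R" (3x3) and "t" (3): a world point X has camera coordinates R X + t. Camera axes: x right, y down, z forward; pixel columns grow to the right and rows downward; lengths in m; the calibration is good to about 2 mm. The wrist camera is an equidistant fisheye: a pixel r from the principal point sees the ray r / f radians off the axis. A picture is of the moment at which its call begins: read the wrist's pose just before it. camera_model takes no time and is no camera call; for the wrist camera it gives the pose at the moment of the call.
- arm.hand_in(): hands the job in; it is judged then, once.
The state is a dict: "time": time; "joint_positions": joint angles; "qvel": joint speeds; "joint_efforts": joint torques, N m; "ee_pos": TCP position; "orientation": TCP orientation; "wrist_force": force on the tool from outside, world axes, zero at the start; "ft_torque": the same for the moment, N m; "finger_gap": opening from 0.0 (shut) to 1.0 (fully open); "gripper_force": force on a finger pad.
Only numpy, scipy, OpenCV 4.12 (cv2) and the standard library are available. Lean on these libraries where they do the work, as an engineer would, in place of code of your own. Each camera call takes 0.05 s, during which the arm holds its last target. There are 200 camera calls.

## Working session

There is one attempt and no reset: what is moved stays moved. The work goes in short steps, Python scripts to look and compute and a shell command to move; the robot and the scene stay as the last step left them, time stands still between calls to the robot, and variables do not carry over. Pictures are saved under pics/ and viewed, at most 10 in all, crops included, and the job is handed in when it is done.

```bash
mkdir -p pics; ls; cat > h.py <<'E'
import numpy as np, cv2
from workcell import arm
def cap(name):
    m=arm.camera_model(name); im,d=arm.get_image(name); return im,d,m
def foc(m): return 210/np.tan(np.radians(m["vfov"])/2)
def rays(m,u,v,fish=False):
    f=foc(m); x=(np.asarray(u,float)-m["cx"]); y=(np.asarray(v,float)-m["cy"])
    if fish:
        r=np.hypot(x,y)+1e-9; th=r/f; c=np.stack([np.sin(th)*x/r,np.sin(th)*y/r,np.cos(th)],-1)
    else: c=np.stack([x/f,y/f,np.ones_like(x)],-1)
    R=np.array(m["R"]); t=np.array(m["t"]); return -R.T@t, c@R
def onplane(m,u,v,z,fish=False):
    o,d=rays(m,u,v,fish); return o+d*((z-o[2])/d[...,2])[...,None]
def cloud(d,m,fish=False):
    v,u=np.mgrid[:420,:560]; o,r=rays(m,u,v,fish)
    R=np.array(m["R"]); zc=r@R[2]; return o+r*(d/zc)[...,None]
E
python3 - <<'E'
from h import *
for n in("scene","side","wrist"):
    im,d,m=cap(n); cv2.imwrite(f"pics/{n}0.png",im[...,::-1]); np.savez(f"{n}0.npz",im=im,d=d,**m)
    print(n,foc(m),m["cx"],m["cy"],-np.array(m["R"]).T@m["t"],np.array(m["R"])[2])
print(arm.get_obs())
E
```

```text
pics
scene 493.63920790079857 288.3853544691835 208.1484976284994 [ 1.29942851 -0.69738493  1.12125633] [-0.49876844  0.49168143 -0.71377827]
side 382.8624580070307 277.8360992072458 209.8247597896994 [0.47217916 0.91383951 0.62601897] [ 0.09017522 -0.84380652 -0.529017  ]
wrist 325.19226210127806 282.2222562587924 210.0700583062787 [0.19386244 0.65098997 0.37273893] [ 0.28149001 -0.12453068 -0.95144915]
{'time': 0.15, 'joint_positions': array([ 6.45193324e+01,  1.51588675e+01,  9.19621520e+01,  9.57417455e-04,
        7.29781878e+01, -2.11367404e+00]), 'qvel': array([ 0.00091645, -0.14206828, -0.23373396, -0.04706033, -0.05872858,
       -0.09503472]), 'joint_efforts': array([ 8.16436332e-04, -5.15906847e+01, -3.67958343e+01,  1.58118723e-04,
        8.04378418e-03,  4.04742445e-05]), 'ee_pos': array([0.26759961, 0.61940742, 0.40366284]), 'orientation': array([[-9.17981283e-01,  3.96622979e-01, -7.59323028e-04],
       [ 3.96623698e-01,  9.17979967e-01, -1.55619670e-03],
       [ 7.98199578e-05, -1.72972495e-03, -9.99998501e-01]]), 'wrist_force': array([-0.28656809, -0.46390875, -1.12517842]), 'ft_torque': array([-0.01231569, -0.01450267,  0.08186862]), 'gripper_force': 0.0, 'finger_gap': 0.9999655625868022}
```

View pics/scene0.png

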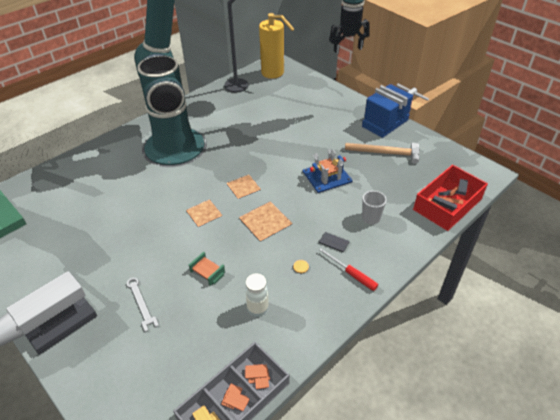

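View pics/side0.png

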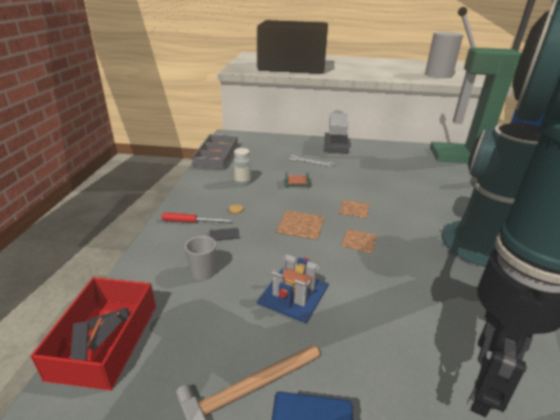

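The scene view shows the cradle with the copper blank at about (207,268), the largest cork pad at (265,221) and the magazine at (327,172). The side view shows them at (297,180), (301,224) and (295,285). Next I'll measure them with colour masks.

```bash
cat > meas.py <<'E'
from h import *
def load(n): z=np.load(n+"0.npz"); return z["im"],z["d"],{k:z[k] for k in("vfov","cx","cy","R","t")}
def comp(mask,box):
    u0,v0,u1,v1=box; k=np.zeros(mask.shape,np.uint8); k[v0:v1,u0:u1]=mask[v0:v1,u0:u1]
    n,l,s,c=cv2.connectedComponentsWithStats(k); i=1+np.argmax(s[1:,4]); return l==i
def rect(m,mask,z):
    v,u=np.nonzero(mask); cs,_=cv2.findContours(mask.astype(np.uint8),0,cv2.CHAIN_APPROX_NONE)
    p=max(cs,key=cv2.contourArea)[:,0]; P=onplane(m,p[:,0],p[:,1],z)[:,:2]
    (c,s,a)=cv2.minAreaRect((P*1000).astype(np.float32)); return np.round(c,1),np.round(s,1),round(a,1),mask.sum()
if __name__=="__main__":
  B={"scene":dict(pad=(235,200,295,242),blank=(188,252,226,284),mag=(295,140,360,195),cr=(180,245,235,290)),
     "side":dict(pad=(270,205,330,242),blank=(283,170,312,190),mag=(250,250,335,325),cr=(280,165,315,192))}
  for n in B:
    im,d,m=load(n); h=cv2.cvtColor(im,cv2.COLOR_RGB2HSV); H,S,V=[h[...,i].astype(int) for i in range(3)]
    orange=((H<20)|(H>172))&(S>100)&(V>90); blue=(H>100)&(H<125)&(S>120); green=(H>55)&(H<100)&(S>90)
    X=cloud(d,m)
    for k,mk,z in(("pad",orange,.005),("blank",orange,.022),("mag",blue,.010),("cr",green,.02),("mag",orange,.05)):
        c=comp(mk,B[n][k]); print(n,k,rect(m,c,z), "depth med",np.round(np.median(X[c],0)*1000,1))
    big=cv2.resize(im[130:290,180:370] if n=="scene" else im[160:330,230:350],None,fx=4,fy=4,interpolation=2) if n=="scene" else cv2.resize(im[165:325,245:345],None,fx=3.6,fy=3.6,interpolation=2)
    cv2.imwrite(f"pics/{n}1.png",big[...,::-1])
E
python3 meas.py
```

```text
scene pad (array([506.5, -17.3]), array([116.8, 115.9]), 81.9, np.int64(1034)) depth med [508.6 -20.2   5.5]
scene blank (array([ 533.2, -268.7]), array([58.1, 52.6]), 10.4, np.int64(310)) depth med [ 533.8 -269.4   22.4]
scene mag (array([496.3, 272.1]), array([129.5, 135.4]), 69.7, np.int64(511)) depth med [524.6 234.9  11.2]
scene cr (array([ 576.1, -261.7]), array([21.8, 64.7]), 6.8, np.int64(124)) depth med [ 577.  -264.    21.5]
scene mag (array([502.8, 269.7]), array([63. , 77.5]), 41.5, np.int64(175)) depth med [505.1 273.7  51. ]
side pad (array([504. , -10.2]), array([112.7, 113.4]), 81.9, np.int64(845)) depth med [502.6  -7.3   4.6]
side blank (array([ 533.2, -255.3]), array([61. , 51.9]), 9.6, np.int64(140)) depth med [ 533.3 -255.8   20.9]
side mag (array([500.8, 282.2]), array([117.5, 111.8]), 70.7, np.int64(610)) depth med [488.3 318.8   9.4]Traceback (most recent call last):
  File "meas.py", line 18, in <module>
    c=comp(mk,B[n][k]); print(n,k,rect(m,c,z), "depth med",np.round(np.median(X[c],0)*1000,1))
  File "meas.py", line 5, in comp
    n,l,s,c=cv2.connectedComponentsWithStats(k); i=1+np.argmax(s[1:,4]); return l==i
                                                     ~~~~~~~~~^^^^^^^^^
    return _wrapfunc(a, 'argmax', axis=axis, out=out, **kwds)
    return bound(*args, **kwds)
ValueError: attempt to get argmax of an empty sequence
```

```bash
python3 -m pendant '{"xyz":[[-2.66,-1.94,0],[-2.66,-1.94,0],[-2.66,-1.94,0],[-2.66,-1.94,0],[-2.66,-1.94,0],[-2.66,-1.94,0],[-2.66,-1.94,0],[-2.66,-1.94,0],[-2.66,-1.94,0],[-2.66,-1.94,0],[-2.66,-1.94,0],[-2.66,-1.94,0]],"angular":[[0,0,0],[0,0,0],[0,0,0],[0,0,0],[0,0,0],[0,0,0],[0,0,0],[0,0,0],[0,0,0],[0,0,0],[0,0,0],[0,0,0]],"grip":[1,1,1,1,1,1,1,1,1,1,1,1]}' 40
python3 -m pendant '{"xyz":[[0,0,0],[0,0,0],[0,0,0]],"angular":[[0,0,0],[0,0,0],[0,0,0]],"grip":[1,1,1]}'
python3 - <<'E'
from h import *
im,d,m=cap("wrist"); np.savez("wm.npz",im=im,d=d,**m); cv2.imwrite("pics/w1.png",im[...,::-1]); print(arm.get_obs()["joint_positions"])
print(m["cx"],m["cy"],-np.array(m["R"]).T@m["t"])
E
```

```text
time: 1.15
ee_pos: [0.4688, 0.2778, 0.4045]
orientation: [[-0.918, 0.397, -0.0], [0.397, 0.918, -0.0], [0.0, -0.0, -1.0]]
wrist_force: [0.5, 0.8, 0.1]
finger_gap: 0.998
gripper_force: 0.0
time: 1.4
ee_pos: [0.4683, 0.2794, 0.4045]
orientation: [[-0.918, 0.397, -0.001], [0.397, 0.918, 0.0], [0.001, 0.0, -1.0]]
wrist_force: [-0.4, 0.9, 0.5]
finger_gap: 1.006
gripper_force: 0.0
[ 2.82506099e+01  1.08127695e+00  1.07839736e+02  3.61969644e-02
  7.11009449e+01 -3.84110998e+01]
282.2222562587924 210.0700583062787 [0.39459464 0.31112182 0.37377416]
```

View pics/w1.png

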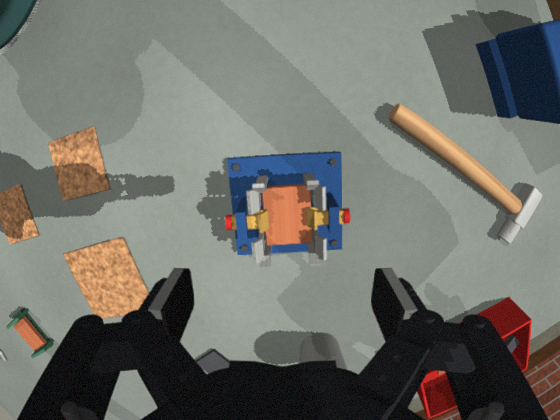

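The wrist view shows the magazine foot with corners near (229,158), (341,152), (343,250) and (237,254), and the first blank at (288,215). Both catches are visible at (257,218) and (317,216), the pads are on the left, and the cradle is at (30,332).

```bash
python3 - <<'E'
from h import *; from meas import comp
z=np.load("wm.npz"); im,d=z["im"],z["d"]; m={k:z[k] for k in("vfov","cx","cy","R","t")}
h=cv2.cvtColor(im,cv2.COLOR_RGB2HSV); H,S,V=[h[...,i].astype(int) for i in range(3)]
orange=((H<20)|(H>172))&(S>90)&(V>90); blue=(H>100)&(H<125)&(S>120); yel=(H>17)&(H<32)&(S>120)
X=cloud(d,m,True)
def rect(c,zz):
    v,u=np.nonzero(c); P=onplane(m,u,v,zz,True)[:,:2]*1000
    r=cv2.minAreaRect(P.astype(np.float32)); return [np.round(x,1) for x in r],c.sum(),np.round(np.median(X[c],0)*1000,1)
print("foot",rect(comp(blue,(220,145,352,265)),.010))
print("blank1",rect(comp(orange,(262,180,314,250)),.050))
print("pad",rect(comp(orange,(60,232,152,325)),.005))
print("catchL",rect(comp(yel,(240,200,275,240)),.06)); print("catchR",rect(comp(yel,(305,200,345,240)),.06))
E
```

```text
foot ([array([498.7, 271.2]), array([129.3, 120.3]), np.float64(70.0)], np.int64(4926), array([469. , 287.6,  10.3]))
blank1 ([array([498.1, 271.6]), array([54.6, 66.3]), np.float64(68.3)], np.int64(2706), array([496.3, 272.1,  50.3]))
pad ([array([503.3, -15.3]), array([120.5, 120. ]), np.float64(81.9)], np.int64(4402), array([497. , -10.6,   5.4]))
catchL ([array([488.3, 242.6]), array([21.7, 24. ]), np.float64(66.6)], np.int64(365), array([487.5, 244.3,  60.3]))
catchR ([array([509.5, 300.1]), array([20.8, 24.1]), np.float64(68.0)], np.int64(352), array([508.6, 299.1,  60.2]))
```

```bash
python3 -m pendant '{"xyz":[[-1.72,-2.94,0],[-1.72,-2.94,0],[-1.72,-2.94,0],[-1.72,-2.94,0],[-1.72,-2.94,0],[-1.72,-2.94,0],[-1.72,-2.94,0],[-1.72,-2.94,0]],"angular":[[0,0,0],[0,0,0],[0,0,0],[0,0,0],[0,0,0],[0,0,0],[0,0,0],[0,0,0]],"grip":[1,1,1,1,1,1,1,1]}' >/dev/null
python3 -m pendant '{"xyz":[[-1.72,-2.94,0],[-1.72,-2.94,0],[-1.72,-2.94,0],[-1.72,-2.94,0],[-1.72,-2.94,0],[-1.72,-2.94,0],[-1.72,-2.94,0],[-1.72,-2.94,0]],"angular":[[0,0,0],[0,0,0],[0,0,0],[0,0,0],[0,0,0],[0,0,0],[0,0,0],[0,0,0]],"grip":[1,1,1,1,1,1,1,1]}'
python3 -m pendant '{"xyz":[[0,0,0],[0,0,0],[0,0,0],[0,0,0],[0,0,0],[0,0,0],[0,0,0],[0,0,0],[0,0,0],[0,0,0],[0,0,0]],"angular":[[0,0,0.122],[0,0,0.122],[0,0,0.122],[0,0,0.122],[0,0,0.122],[0,0,0.122],[0,0,0.122],[0,0,0.122],[0,0,0.122],[0,0,0.122],[0,0,0.122]],"grip":[1,1,1,1,1,1,1,1,1,1,1]}' >/dev/null
python3 -m pendant '{"xyz":[[0,0,0],[0,0,0],[0,0,0],[0,0,0],[0,0,0],[0,0,0],[0,0,0],[0,0,0],[0,0,0],[0,0,0],[0,0,0],[0,0,0]],"angular":[[0,0,0.122],[0,0,0.122],[0,0,0.122],[0,0,0.122],[0,0,0.122],[0,0,0.122],[0,0,0.122],[0,0,0.122],[0,0,0.122],[0,0,0.122],[0,0,0],[0,0,0]],"grip":[1,1,1,1,1,1,1,1,1,1,1,1]}'
python3 - <<'E'
from h import *
im,d,m=cap("wrist"); np.savez("wc.npz",im=im,d=d,**m); cv2.imwrite("pics/w2.png",im[...,::-1]); print(arm.get_obs()["joint_positions"])
E
```

```text
time: 2.78
ee_pos: [0.5352, -0.2617, 0.4046]
orientation: [[-0.919, 0.394, 0.0], [0.394, 0.919, 0.0], [0.0, 0.0, -1.0]]
wrist_force: [0.8, 1.1, 1.2]
finger_gap: 0.998
gripper_force: 0.0
time: 4.7
ee_pos: [0.5351, -0.2604, 0.4045]
orientation: [[0.984, 0.176, -0.0], [0.176, -0.984, 0.0], [-0.0, -0.0, -1.0]]
wrist_force: [0.2, 0.5, -0.2]
finger_gap: 0.996
gripper_force: 0.0
[-2.83701396e+01  6.54125068e+00  1.02025461e+02  8.27617564e-03
  7.14485070e+01  5.14955546e+01]
```

View pics/w2.png

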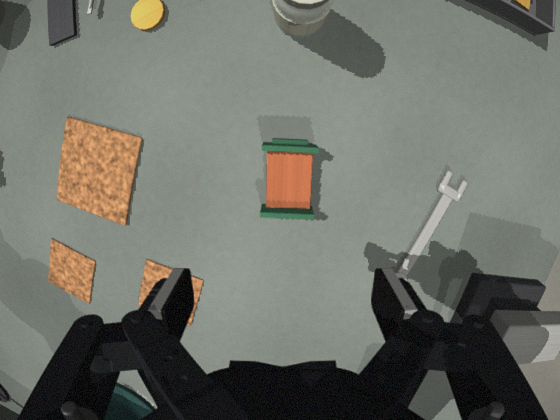

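The wrist view shows the blank in the cradle at about (289,181), nearly square to the tool, with the end plates above and below it. The fingers will fall on its left and right long sides, and those are clear.

```bash
cat > wr.py <<'E'
from h import *; from meas import comp
def masks(im):
    h=cv2.cvtColor(im,cv2.COLOR_RGB2HSV); H,S,V=[h[...,i].astype(int) for i in range(3)]
    return dict(orange=((H<20)|(H>172))&(S>90)&(V>90),green=(H>50)&(H<100)&(S>110),blue=(H>100)&(H<125)&(S>120))
def wrect(m,d,c,zz):
    X=cloud(d,m,True); v,u=np.nonzero(c); P=onplane(m,u,v,zz,True)[:,:2]*1000
    r=cv2.minAreaRect(P.astype(np.float32)); return [np.round(x,1) for x in r],c.sum(),np.round(np.median(X[c],0)*1000,1)
def totool(p,o,dxy_only=True):
    R=np.array(o["orientation"]); return np.round(100*(R.T@(np.array(p)-o["ee_pos"])),2)
E
python3 - <<'E'
from wr import *
z=np.load("wc.npz"); im,d=z["im"],z["d"]; m={k:z[k] for k in("vfov","cx","cy","R","t")}
k=masks(im); o=arm.get_obs()
print("blank",wrect(m,d,comp(k["orange"],(258,140,322,218)),.022))
print("ends",wrect(m,d,comp(k["green"],(250,137,330,156)),.034),wrect(m,d,comp(k["green"],(250,202,330,225)),.034))
print("pad",wrect(m,d,comp(k["orange"],(50,112,150,228)),.005))
print(o["ee_pos"], o["orientation"][:,0])
E
```

```text
blank ([array([ 534.9, -267.3]), array([63.8, 50.1]), np.float64(8.3)], np.int64(2519), array([ 535.8, -266.9,   22.2]))
ends ([array([ 578.9, -286.1]), array([4.4, 1.5]), np.float64(86.8)], np.int64(6), array([ 577.3, -288.2,   19.7])) ([array([ 506.3, -290.1]), array([ 4.6, 14.4]), np.float64(11.8)], np.int64(27), array([ 503. , -292.4,   23.3]))
pad ([array([504.1, -17.9]), array([119.4, 119.1]), np.float64(81.8)], np.int64(6542), array([507.6, -23.2,   4.8]))
[ 0.53499898 -0.26058672  0.40455684] [ 9.84406081e-01  1.75910923e-01 -1.22619916e-04]
```

```bash
python3 -m pendant '{"xyz":[[-0.13,0.66,0],[0,0,3],[0,0,3],[0,0,3],[0,0,3],[0,0,3],[0,0,2],[0,0,2],[0,0,1.5],[0,0,1],[0,0,0.6],[0,0,0]],"angular":[[0,0,0.031],[0,0,0],[0,0,0],[0,0,0],[0,0,0],[0,0,0],[0,0,0],[0,0,0],[0,0,0],[0,0,0],[0,0,0],[0,0,0]],"grip":[1,1,1,1,1,1,1,1,1,1,1,1]}'
python3 -m pendant '{"xyz":[[0,0,0],[0,0,0],[0,0,0],[0,0,0],[0,0,0],[0,0,0],[0,0,0],[0,0,0],[0,0,0],[0,0,0],[0,0,0],[0,0,0]],"angular":[[0,0,0],[0,0,0],[0,0,0],[0,0,0],[0,0,0],[0,0,0],[0,0,0],[0,0,0],[0,0,0],[0,0,0],[0,0,0],[0,0,0]],"grip":[0.8,0.7,0.6,0.5,0.5,0.5,0.5,0.5,0.5,0.5,0.5,0.5]}' 40
python3 -m pendant '{"xyz":[[0,0,0],[0,0,0],[0,0,0],[0,0,0],[0,0,0],[0,0,0]],"angular":[[0,0,0],[0,0,0],[0,0,0],[0,0,0],[0,0,0],[0,0,0]],"grip":[0.3,0.3,0.3,0.3,0.3,0.3]}' 40
```

```text
time: 5.75
ee_pos: [0.5339, -0.2683, 0.1824]
orientation: [[0.99, 0.14, -0.002], [0.14, -0.99, 0.001], [-0.002, -0.001, -1.0]]
wrist_force: [0.0, -0.8, -0.9]
finger_gap: 1.002
gripper_force: 0.0
time: 6.75
ee_pos: [0.5351, -0.2688, 0.1853]
orientation: [[0.99, 0.14, 0.002], [0.14, -0.99, -0.001], [0.002, 0.002, -1.0]]
wrist_force: [0.0, 0.2, 7.3]
finger_gap: 0.57
gripper_force: 42.6
time: 7.25
ee_pos: [0.5351, -0.2688, 0.1854]
orientation: [[0.99, 0.14, 0.003], [0.14, -0.99, -0.001], [0.002, 0.002, -1.0]]
wrist_force: [-0.3, -0.4, 6.8]
finger_gap: 0.571
gripper_force: 42.6
```

```bash
python3 -m pendant '{"xyz":[[0,0,-0.3],[0,0,-0.5],[0,0,-0.8],[0,0,-1],[0,0,-1],[0,0,-1],[0,0,-0.8],[0,0,-0.4],[0,0,-0.2],[0,0,0]],"angular":[[0,0,0],[0,0,0],[0,0,0],[0,0,0],[0,0,0],[0,0,0],[0,0,0],[0,0,0],[0,0,0],[0,0,0]],"grip":[0.3,0.3,0.3,0.3,0.3,0.3,0.3,0.3,0.3,0.3]}'
python3 -m pendant '{"xyz":[[0.04,-1,0],[0.04,-2,0],[0.04,-3,0],[0.04,-3,0],[0.05,-3,0],[0.05,-3,0],[0.05,-3,0],[0.05,-3,0],[0.05,-2.4,0],[0.05,-1.4,0],[0,-0.6,0],[0,0,0]],"angular":[[0,0,0],[0,0,0],[0,0,0],[0,0,0],[0,0,0],[0,0,0],[0,0,0],[0,0,0],[0,0,0],[0,0,0],[0,0,0],[0,0,0]],"grip":[0.3,0.3,0.3,0.3,0.3,0.3,0.3,0.3,0.3,0.3,0.3,0.3]}'
python3 - <<'E'
from wr import *
im,d,m=cap("wrist"); cv2.imwrite("pics/w3.png",im[...,::-1]); print(arm.get_obs()["ee_pos"],arm.get_obs()["wrist_force"])
E
```

```text
time: 8.08
ee_pos: [0.5345, -0.2685, 0.2445]
orientation: [[0.99, 0.14, 0.001], [0.14, -0.99, -0.001], [0.001, 0.001, -1.0]]
wrist_force: [-0.0, 0.2, -2.2]
finger_gap: 0.571
gripper_force: 41.8
time: 9.08
ee_pos: [0.5024, -0.0148, 0.2431]
orientation: [[0.99, 0.143, -0.001], [0.143, -0.99, 0.0], [-0.001, -0.001, -1.0]]
wrist_force: [-0.0, -0.8, -1.9]
finger_gap: 0.565
gripper_force: 41.9
[ 0.50278637 -0.01565709  0.24321626] [ 0.81279515 -0.38554643 -1.99212115]
```

View pics/w3.png

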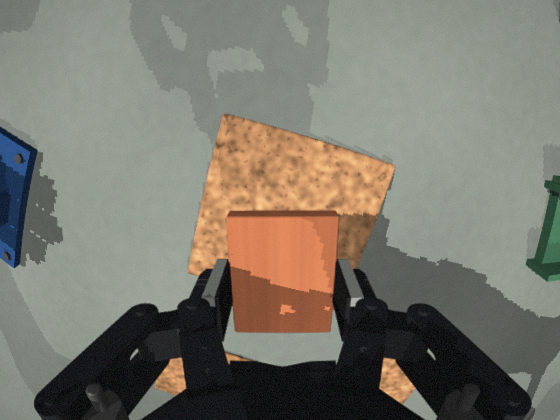

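The blank is held squarely between the fingers (about 228–338 px wide, centred on column 283), above the middle of the pad. I'll lower it next.

```bash
python3 -m pendant '{"xyz":[[0,0,0.6],[0,0,1],[0,0,1],[0,0,1],[0,0,1],[0,0,0.8],[0,0,0.5],[0,0,0],[0,0,0]],"angular":[[0,0,0],[0,0,0],[0,0,0],[0,0,0],[0,0,0],[0,0,0],[0,0,0],[0,0,0],[0,0,0]],"grip":[0.3,0.3,0.3,0.3,0.3,0.3,0.3,0.3,0.3]}'
python3 -m pendant '{"xyz":[[0,0,0.1],[0,0,0.1],[0,0,0.1],[0,0,0.1],[0,0,0],[0,0,0]],"angular":[[0,0,0],[0,0,0],[0,0,0],[0,0,0],[0,0,0],[0,0,0]],"grip":[0.3,0.3,0.3,0.3,0.3,0.3]}'
```

```text
time: 9.88
ee_pos: [0.5031, -0.0162, 0.1842]
orientation: [[0.99, 0.14, -0.001], [0.14, -0.99, 0.0], [-0.001, -0.0, -1.0]]
wrist_force: [0.1, 0.4, -2.6]
finger_gap: 0.566
gripper_force: 41.9
time: 10.38
ee_pos: [0.5032, -0.0162, 0.1808]
orientation: [[0.99, 0.14, 0.0], [0.14, -0.99, -0.0], [0.0, 0.0, -1.0]]
wrist_force: [-0.3, 0.1, -3.1]
finger_gap: 0.565
gripper_force: 41.9
```

Not touching yet, as expected (about 2 mm to go).

```bash
python3 -m pendant '{"xyz":[[0,0,0.1],[0,0,0.1],[0,0,0],[0,0,0]],"angular":[[0,0,0],[0,0,0],[0,0,0],[0,0,0]],"grip":[0.3,0.3,0.3,0.3]}'
python3 -m pendant '{"xyz":[[0,0,0.05],[0,0,0.05],[0,0,0],[0,0,0]],"angular":[[0,0,0],[0,0,0],[0,0,0],[0,0,0]],"grip":[0.3,0.3,0.3,0.3]}'
```

```text
time: 10.72
ee_pos: [0.5031, -0.0162, 0.1786]
orientation: [[0.99, 0.14, -0.0], [0.14, -0.99, 0.0], [-0.0, -0.0, -1.0]]
wrist_force: [0.1, 0.6, -2.0]
finger_gap: 0.566
gripper_force: 41.9
time: 11.05
ee_pos: [0.5033, -0.0162, 0.1783]
orientation: [[0.99, 0.14, -0.0], [0.14, -0.99, -0.0], [-0.0, 0.0, -1.0]]
wrist_force: [-3.2, -0.0, 5.7]
finger_gap: 0.57
gripper_force: 42.8
```

```bash
python3 -m pendant '{"xyz":[[0,0,0],[0,0,0],[0,0,0],[0,0,0],[0,0,0],[0,0,0],[0,0,0],[0,0,0],[0,0,-1],[0,0,-2],[0,0,-3],[0,0,-3]],"angular":[[0,0,0],[0,0,0],[0,0,0],[0,0,0],[0,0,0],[0,0,0],[0,0,0],[0,0,0],[0,0,0],[0,0,0],[0,0,0],[0,0,0]],"grip":[0.62,0.7,0.8,0.9,1,1,1,1,1,1,1,1]}'
python3 -m pendant '{"xyz":[[0,0,-3],[0,0,-2],[0,0,-1],[0,0,0],[0,0,0],[0,0,0],[0,0,0],[0,0,0],[0,0,0],[0,0,0],[0,0,0],[0,0,0]],"angular":[[0,0,-0.1],[0,0,-0.12],[0,0,-0.12],[0,0,-0.12],[0,0,-0.12],[0,0,-0.12],[0,0,-0.12],[0,0,-0.12],[0,0,-0.12],[0,0,-0.12],[0,0,-0.12],[0,0,-0.12]],"grip":[1,1,1,1,1,1,1,1,1,1,1,1]}'
python3 -m pendant '{"xyz":[[0,0,0],[0,0,0],[0,0,0],[0,0,0]],"angular":[[0,0,-0.12],[0,0,-0.031],[0,0,0],[0,0,0]],"grip":[1,1,1,1]}'
python3 - <<'E'
from wr import *
im,d,m=cap("wrist"); o=arm.get_obs(); cv2.imwrite("pics/w4.png",im[...,::-1]); np.savez("wp.npz",im=im,d=d,**m); print(o["joint_positions"],o["ee_pos"])
h=cv2.cvtColor(im,cv2.COLOR_RGB2HSV); X=cloud(d,m,True)
k=masks(im)["orange"]&(np.abs(X[...,2]-.015)<.0035)&(np.hypot(X[...,0]-.5,X[...,1]+.016)<.08)
c=comp(k,(0,0,560,420)); r=wrect(m,d,c,.015); print(r)
for mask in [k]: pass
E
```

```text
time: 12.05
ee_pos: [0.5025, -0.0161, 0.2683]
orientation: [[0.99, 0.14, -0.003], [0.14, -0.99, 0.0], [-0.002, -0.001, -1.0]]
wrist_force: [1.8, 0.4, -0.9]
finger_gap: 1.002
gripper_force: 0.0
time: 13.05
ee_pos: [0.5031, -0.0162, 0.3285]
orientation: [[0.004, 1.0, 0.001], [1.0, -0.004, -0.0], [-0.0, 0.001, -1.0]]
wrist_force: [-1.0, -0.2, 0.9]
finger_gap: 0.991
gripper_force: 0.0
time: 13.38
ee_pos: [0.5032, -0.0162, 0.3283]
orientation: [[-0.139, 0.99, 0.001], [0.99, 0.139, -0.0], [-0.0, 0.001, -1.0]]
wrist_force: [-0.2, 0.7, -0.4]
finger_gap: 0.998
gripper_force: 0.0
[-4.67877260e+00  5.12144531e-02  1.17296064e+02  3.81969660e-04
  6.26238937e+01 -1.26894986e+01] [ 0.50317843 -0.01619683  0.32815382]
([array([503.3, -15.6]), array([64.1, 50.8]), np.float64(8.1)], np.int64(3794), array([503.1, -15. ,  15.2]))
```

View pics/w4.png

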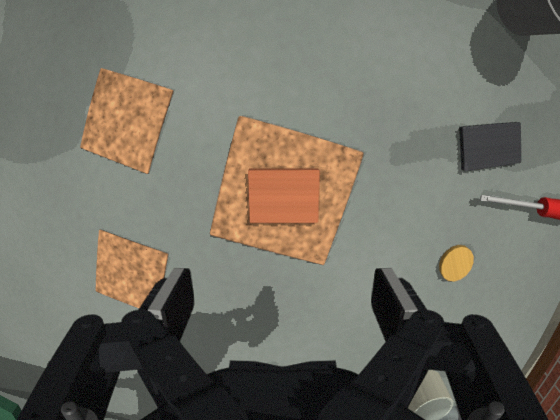

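The blank lies flat in the middle of the pad, at image (284,196), with its long side along the finger line. Measured 64.1 x 50.8 at 8.1°. Next I'll part-close over its ends and feel for the pad.

```bash
python3 -m pendant '{"xyz":[[0,0,2],[0,0,3],[0,0,3],[0,0,2.5],[0,0,2],[0,0,1],[0,0,0.5],[0,0,0.3],[0,0,0],[0,0,0],[0,0,0]],"angular":[[0,0,0],[0,0,0],[0,0,0],[0,0,0],[0,0,0],[0,0,0],[0,0,0],[0,0,0],[0,0,0],[0,0,0],[0,0,0]],"grip":[1,1,1,1,1,1,1,1,0.8,0.8,0.8]}'
python3 -m pendant '{"xyz":[[0,0,0],[0,0,0.1],[0,0,0.1],[0,0,0.1],[0,0,0],[0,0,0]],"angular":[[0,0,0],[0,0,0],[0,0,0],[0,0,0],[0,0,0],[0,0,0]],"grip":[0.8,0.8,0.8,0.8,0.8,0.8]}'
python3 -m pendant '{"xyz":[[0,0,0.1],[0,0,0.1],[0,0,0],[0,0,0]],"angular":[[0,0,0],[0,0,0],[0,0,0],[0,0,0]],"grip":[0.8,0.8,0.8,0.8]}'
```

```text
time: 14.35
ee_pos: [0.5041, -0.0163, 0.1861]
orientation: [[-0.14, 0.99, 0.003], [0.99, 0.14, -0.0], [-0.001, 0.003, -1.0]]
wrist_force: [0.2, 0.8, 0.2]
finger_gap: 0.799
gripper_force: 0.0
time: 14.85
ee_pos: [0.5031, -0.0162, 0.1815]
orientation: [[-0.141, 0.99, -0.0], [0.99, 0.141, 0.0], [0.0, -0.0, -1.0]]
wrist_force: [-0.3, -0.1, -0.0]
finger_gap: 0.802
gripper_force: 0.0
time: 15.18
ee_pos: [0.5031, -0.0162, 0.1795]
orientation: [[-0.141, 0.99, -0.0], [0.99, 0.141, 0.0], [0.0, -0.0, -1.0]]
wrist_force: [0.3, 0.6, -0.5]
finger_gap: 0.799
gripper_force: 0.0
```

```bash
python3 -m pendant '{"xyz":[[0,0,0.1],[0,0,0.1],[0,0,0.1],[0,0,0.1],[0,0,0],[0,0,0]],"angular":[[0,0,0],[0,0,0],[0,0,0],[0,0,0],[0,0,0],[0,0,0]],"grip":[0.8,0.8,0.8,0.8,0.8,0.8]}'
python3 -m pendant '{"xyz":[[0,0,0.1],[0,0,0.1],[0,0,0],[0,0,0]],"angular":[[0,0,0],[0,0,0],[0,0,0],[0,0,0]],"grip":[0.8,0.8,0.8,0.8]}'
```

```text
time: 15.68
ee_pos: [0.5032, -0.0162, 0.1755]
orientation: [[-0.141, 0.99, -0.0], [0.99, 0.141, 0.0], [0.0, -0.0, -1.0]]
wrist_force: [-0.0, 0.9, 0.4]
finger_gap: 0.804
gripper_force: 0.0
time: 16.02
ee_pos: [0.5032, -0.0162, 0.1736]
orientation: [[-0.141, 0.99, -0.0], [0.99, 0.141, 0.0], [0.0, -0.0, -1.0]]
wrist_force: [-0.2, -0.3, 0.9]
finger_gap: 0.801
gripper_force: 0.0
```

```bash
python3 -m pendant '{"xyz":[[0,0,0.1],[0,0,0],[0,0,0]],"angular":[[0,0,0],[0,0,0],[0,0,0]],"grip":[0.8,0.8,0.8]}'
python3 -m pendant '{"xyz":[[0,0,0],[0,0,0],[0,0,0],[0,0,0],[0,0,0],[0,0,0],[0,0,0],[0,0,0]],"angular":[[0,0,0],[0,0,0],[0,0,0],[0,0,0],[0,0,0],[0,0,0],[0,0,0],[0,0,0]],"grip":[0.75,0.7,0.65,0.5,0.5,0.5,0.5,0.5]}' 70
```

```text
time: 16.27
ee_pos: [0.5032, -0.0162, 0.1726]
orientation: [[-0.141, 0.99, -0.0], [0.99, 0.141, 0.0], [0.0, -0.0, -1.0]]
wrist_force: [-0.8, 0.1, 0.3]
finger_gap: 0.804
gripper_force: 0.0
time: 16.93
ee_pos: [0.5036, -0.0162, 0.1736]
orientation: [[-0.14, 0.99, 0.001], [0.99, 0.14, -0.0], [-0.0, 0.001, -1.0]]
wrist_force: [-1.2, 0.3, 5.7]
finger_gap: 0.723
gripper_force: 76.6
```

```bash
python3 -m pendant '{"xyz":[[0,0,-0.3],[0,0,-0.6],[0,0,-1],[0,0,-1.5],[0,0,-2],[0,0,-2],[0,0,-2],[0,0,-1.4],[0,0,-0.8],[0,0,-0.4],[0,0,0]],"angular":[[0,0,0],[0,0,0],[0,0,0],[0,0,0],[0,0,0],[0,0,0],[0,0,0],[0,0,0],[0,0,0],[0,0,0],[0,0,0]],"grip":[0.5,0.5,0.5,0.5,0.5,0.5,0.5,0.5,0.5,0.5,0.5]}'
python3 -m pendant '{"xyz":[[1,0.12,0],[2,0.25,0],[3,0.37,0],[3.3,0.41,0],[3.3,0.41,0],[3.3,0.41,0],[3.3,0.41,0],[3.3,0.41,0],[3,0.37,0],[2,0.25,0],[1,0.12,0],[0,0,0]],"angular":[[0,0,0],[0,0,0],[0,0,0],[0,0,0],[0,0,0],[0,0,0],[0,0,0],[0,0,0],[0,0,0],[0,0,0],[0,0,0],[0,0,0]],"grip":[0.5,0.5,0.5,0.5,0.5,0.5,0.5,0.5,0.5,0.5,0.5,0.5]}'
python3 -m pendant '{"xyz":[[0,0,0],[0,0,0],[0,0,0],[0,0,0],[0,0,0],[0,0,0],[0,0,0],[0,0,0],[0,0,0],[0,0,0]],"angular":[[0,0,0.03],[0,0,0.06],[0,0,0.08],[0,0,0.08],[0,0,0.08],[0,0,0.08],[0,0,0.05],[0,0,0.03],[0,0,0],[0,0,0]],"grip":[0.5,0.5,0.5,0.5,0.5,0.5,0.5,0.5,0.5,0.5]}'
python3 - <<'E'
from wr import *
o=arm.get_obs(); im,d,m=cap("wrist"); cv2.imwrite("pics/w5.png",im[...,::-1]); np.savez("wi.npz",im=im,d=d,**m)
print(o["ee_pos"],o["wrist_force"],np.degrees(np.arctan2(*o["orientation"][[1,0],1])), totool([.4987,.2713,.2],o))
E
```

```text
time: 17.85
ee_pos: [0.5034, -0.0162, 0.2937]
orientation: [[-0.14, 0.99, 0.002], [0.99, 0.14, -0.0], [-0.0, 0.002, -1.0]]
wrist_force: [0.1, -0.0, -3.3]
finger_gap: 0.724
gripper_force: 76.8
time: 18.85
ee_pos: [0.4973, 0.2729, 0.2913]
orientation: [[-0.143, 0.99, -0.002], [0.99, 0.143, -0.0], [-0.0, -0.002, -1.0]]
wrist_force: [-0.5, -0.4, -2.2]
finger_gap: 0.719
gripper_force: 76.7
time: 19.68
ee_pos: [0.4979, 0.2697, 0.292]
orientation: [[0.342, 0.94, -0.001], [0.94, -0.342, -0.001], [-0.001, -0.001, -1.0]]
wrist_force: [-0.3, 0.3, -3.0]
finger_gap: 0.728
gripper_force: 76.7
[0.49792515 0.26971193 0.29199272] [-0.32909576  0.28035474 -2.96460712] -20.006694685014878 [0.19 0.03 9.2 ]
```

View pics/w5.png

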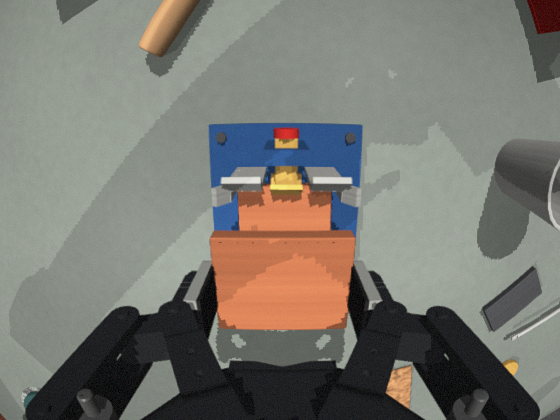

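The blank is square to the magazine and just above it: blank at columns 211–355, foot at 209–362. I'll check the blank's centre and level against the foot's far edge before lowering.

```bash
python3 - <<'E'
from wr import *
z=np.load("wi.npz"); im,d=z["im"],z["d"]; m={k:z[k] for k in("vfov","cx","cy","R","t")}
o=arm.get_obs(); X=cloud(d,m,True); k=masks(im)
c=comp(k["orange"]&(np.abs(X[...,2]-.134)<.012),(200,200,370,340)); print("held",wrect(m,d,c,.1334))
P=X[c]; A=np.c_[P[:,:2]-P[:,:2].mean(0),np.ones(len(P))]; print("slope,height",np.linalg.lstsq(A,P[:,2],rcond=None)[0])
f=comp(k["blue"]&(X[...,2]<.02),(195,110,375,245)); v,u=np.nonzero(f); W=onplane(m,u,v,.01,True)
L=(W-np.r_[o["ee_pos"][:2],0])[:,:2]@np.array(o["orientation"])[:2,:2]*1000
print("foot tool frame y",np.percentile(L[:,1],[.5,99.5]),"x max",np.percentile(L[:,0],99.5))
H=(P-o["ee_pos"])@np.array(o["orientation"])*1000
print("held tool frame",np.percentile(H,[.5,99.5],axis=0).round(1))
E
```

```text
held ([array([497.2, 271.7]), array([53.2, 63.5]), np.float64(70.1)], np.int64(13383), array([497.8, 274.7, 133.4]))
slope,height [-0.01311451 -0.03111384  0.13314214]
foot tool frame y [-58.4576615  60.1421471] x max 66.44879241011525
held tool frame [[-24.8 -32.4 157.2]
 [ 25.   29.8 167.1]]
```

```bash
python3 -m pendant '{"xyz":[[0.15,0.08,0.3],[0,0,0.6],[0,0,0.8],[0,0,0.8],[0,0,0.7],[0,0,0.5],[0,0,0.3],[0,0,0],[0,0,0]],"angular":[[0,0,0],[0,0,0],[0,0,0],[0,0,0],[0,0,0],[0,0,0],[0,0,0],[0,0,0],[0,0,0]],"grip":[0.5,0.5,0.5,0.5,0.5,0.5,0.5,0.5,0.5]}'
python3 -m pendant '{"xyz":[[0,0,0.2],[0,0,0.2],[0,0,0.2],[0,0,0.2],[0,0,0.2],[0,0,0.2],[0,0,0.2],[0,0,0],[0,0,0]],"angular":[[0,0,0],[0,0,0],[0,0,0],[0,0,0],[0,0,0],[0,0,0],[0,0,0],[0,0,0],[0,0,0]],"grip":[0.5,0.5,0.5,0.5,0.5,0.5,0.5,0.5,0.5]}' 100
```

```text
time: 20.48
ee_pos: [0.4994, 0.2721, 0.2524]
orientation: [[0.342, 0.94, -0.0], [0.94, -0.342, -0.0], [-0.0, -0.0, -1.0]]
wrist_force: [1.1, -0.1, -2.7]
finger_gap: 0.727
gripper_force: 76.8
time: 21.23
ee_pos: [0.4993, 0.272, 0.2384]
orientation: [[0.342, 0.94, -0.0], [0.94, -0.342, -0.0], [-0.0, -0.0, -1.0]]
wrist_force: [0.7, -0.2, -1.6]
finger_gap: 0.711
gripper_force: 112.1
```

```bash
python3 -m pendant '{"xyz":[[0,0,0.15],[0,0,0.15],[0,0,0.15],[0,0,0.15],[0,0,0],[0,0,0]],"angular":[[0,0,0],[0,0,0],[0,0,0],[0,0,0],[0,0,0],[0,0,0]],"grip":[0.5,0.5,0.5,0.5,0.5,0.5]}'
python3 -m pendant '{"xyz":[[0,0,0.15],[0,0,0.15],[0,0,0.15],[0,0,0.15],[0,0,0],[0,0,0]],"angular":[[0,0,0],[0,0,0],[0,0,0],[0,0,0],[0,0,0],[0,0,0]],"grip":[0.5,0.5,0.5,0.5,0.5,0.5]}'
```

```text
time: 21.73
ee_pos: [0.4993, 0.272, 0.2325]
orientation: [[0.342, 0.94, -0.0], [0.94, -0.342, -0.0], [-0.0, -0.0, -1.0]]
wrist_force: [-0.1, -0.2, -1.8]
finger_gap: 0.71
gripper_force: 112.1
time: 22.23
ee_pos: [0.5001, 0.2724, 0.228]
orientation: [[0.342, 0.94, 0.002], [0.94, -0.342, 0.001], [0.002, 0.002, -1.0]]
wrist_force: [-0.8, -1.1, 5.1]
finger_gap: 0.712
gripper_force: 113.1
```

```bash
python3 -m pendant '{"xyz":[[0,0,0.15],[0,0,0.15],[0,0,0.15],[0,0,0.15],[0,0,0],[0,0,0]],"angular":[[0,0,0],[0,0,0],[0,0,0],[0,0,0],[0,0,0],[0,0,0]],"grip":[0.5,0.5,0.5,0.5,0.5,0.5]}'
python3 -m pendant '{"xyz":[[0,0,0.15],[0,0,0.15],[0,0,0.1],[0,0,0],[0,0,0]],"angular":[[0,0,0],[0,0,0],[0,0,0],[0,0,0],[0,0,0]],"grip":[0.5,0.5,0.5,0.5,0.5]}'
```

```text
time: 22.73
ee_pos: [0.5008, 0.2726, 0.2232]
orientation: [[0.342, 0.94, 0.004], [0.94, -0.342, 0.002], [0.003, 0.003, -1.0]]
wrist_force: [-1.8, -2.0, 10.2]
finger_gap: 0.71
gripper_force: 113.7
time: 23.15
ee_pos: [0.5008, 0.2725, 0.2187]
orientation: [[0.342, 0.94, 0.004], [0.94, -0.342, 0.002], [0.003, 0.003, -1.0]]
wrist_force: [-0.2, -0.5, 6.8]
finger_gap: 0.713
gripper_force: 113.4
```

```bash
python3 -m pendant '{"xyz":[[0,0,0.15],[0,0,0.15],[0,0,0.1],[0,0,0],[0,0,0]],"angular":[[0,0,0],[0,0,0],[0,0,0],[0,0,0],[0,0,0]],"grip":[0.5,0.5,0.5,0.5,0.5]}'
python3 -m pendant '{"xyz":[[0,0,0.15],[0,0,0.15],[0,0,0.15],[0,0,0],[0,0,0]],"angular":[[0,0,0],[0,0,0],[0,0,0],[0,0,0],[0,0,0]],"grip":[0.5,0.5,0.5,0.5,0.5]}'
```

```text
time: 23.57
ee_pos: [0.5009, 0.2725, 0.2152]
orientation: [[0.342, 0.94, 0.004], [0.94, -0.342, 0.002], [0.003, 0.003, -1.0]]
wrist_force: [-0.7, -3.5, 10.3]
finger_gap: 0.709
gripper_force: 113.8
time: 23.98
ee_pos: [0.5009, 0.2725, 0.211]
orientation: [[0.342, 0.94, 0.004], [0.94, -0.342, 0.002], [0.003, 0.003, -1.0]]
wrist_force: [-2.0, -3.1, 12.8]
finger_gap: 0.714
gripper_force: 114.1
```

```bash
python3 -m pendant '{"xyz":[[0,0,0.15],[0,0,0.15],[0,0,0],[0,0,0]],"angular":[[0,0,0],[0,0,0],[0,0,0],[0,0,0]],"grip":[0.5,0.5,0.5,0.5]}'
python3 -m pendant '{"xyz":[[0,0,0.1],[0,0,0.1],[0,0,0.1],[0,0,0],[0,0,0]],"angular":[[0,0,0],[0,0,0],[0,0,0],[0,0,0],[0,0,0]],"grip":[0.5,0.5,0.5,0.5,0.5]}'
python3 - <<'E'
from wr import *
o=arm.get_obs(); print(o["ee_pos"])
for n in("wrist","side"):
    im,d,m=cap(n); np.savez(f"{n}5.npz",im=im,d=d,**m)
    if n=="wrist": cv2.imwrite("pics/w6.png",im[...,::-1])
E
```

```text
time: 24.32
ee_pos: [0.5009, 0.2725, 0.2081]
orientation: [[0.342, 0.94, 0.004], [0.94, -0.342, 0.002], [0.003, 0.003, -1.0]]
wrist_force: [-2.6, -2.6, 13.9]
finger_gap: 0.711
gripper_force: 114.1
time: 24.73
ee_pos: [0.5009, 0.2725, 0.2053]
orientation: [[0.342, 0.94, 0.004], [0.94, -0.342, 0.002], [0.003, 0.003, -1.0]]
wrist_force: [-2.3, -2.2, 14.2]
finger_gap: 0.712
gripper_force: 114.3
[0.50090649 0.27252804 0.20525516]
```

View pics/w6.png

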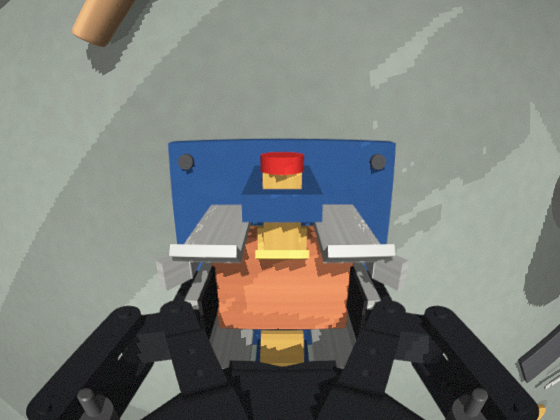

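The far catch (282,240) looks to be in over the blank, and the near one (282,345) is partly visible. I'll check the blank's height and the catch tips with depth.

```bash
python3 - <<'E'
from wr import *
z=np.load("wrist5.npz"); im,d=z["im"],z["d"]; m={k:z[k] for k in("vfov","cx","cy","R","t")}
X=cloud(d,m,True); k=masks(im)["orange"]; k[:265]=0; k[325:]=0
c=comp(k,(225,265,345,325)); print("top z",np.percentile(X[c][:,2],[5,50,95]))
a=np.radians(-20); M=np.array([[np.cos(a),np.sin(a)],[-np.sin(a),np.cos(a)]])
def loc(u,v): p=X[v,u]; return np.round(np.r_[M@(p[:2]-[.4990,.2715]),p[2]]*1000,1)
for v in (225,235,245,250,254,258,262,270,300,325,332,336,340,345,350,358): print(v,loc(283,v),im[v,283])
E
```

```text
top z [0.04559086 0.04649017 0.04741409]
225 [ 0.8 38.1 61. ] [134 105  54]
235 [ 0.8 34.  60.8] [229 186  96]
245 [ 0.9 29.6 60.3] [230 188  99]
250 [ 0.8 29.5 64.6] [245 227 119]
254 [ 0.8 28.9 66.8] [250 238 129]
258 [ 0.8 25.9 64.1] [199 171  88]
262 [ 1.  15.5 47. ] [152  93  63]
270 [ 1.  11.8 47.5] [234 145  99]
300 [ 1.  -4.4 47.2] [233 143  97]
325 [  1.  -20.2  46.1] [214 126  86]
332 [  1.  -19.5  52.6] [169 132  68]
336 [  1.  -20.1  54.9] [223 177  93]
340 [  1.  -21.8  55.8] [228 186  96]
345 [  0.9 -22.1  59.1] [226 185  95]
350 [  0.9 -23.2  61.4] [117  92  47]
358 [  0.9 -25.4  64.5] [118  95  50]
```

Both noses sit symmetrically at full-in (about 25.5 mm out at z = 64) and the blank's top is at 46.5 mm. I'll press 1 mm more, then ease it up to the stop under grip and watch the force.

```bash
python3 -m pendant '{"xyz":[[0,0,0.1],[0,0,0],[0,0,0]],"angular":[[0,0,0],[0,0,0],[0,0,0]],"grip":[0.5,0.5,0.5]}'
python3 -m pendant '{"xyz":[[0,0,-0.1],[0,0,-0.1],[0,0,-0.1],[0,0,-0.1],[0,0,0],[0,0,0]],"angular":[[0,0,0],[0,0,0],[0,0,0],[0,0,0],[0,0,0],[0,0,0]],"grip":[0.5,0.5,0.5,0.5,0.5,0.5]}'
python3 -m pendant '{"xyz":[[0,0,-0.1],[0,0,0],[0,0,0]],"angular":[[0,0,0],[0,0,0],[0,0,0]],"grip":[0.5,0.5,0.5]}'
```

```text
time: 25.08
ee_pos: [0.5009, 0.2726, 0.2044]
orientation: [[0.342, 0.94, 0.004], [0.94, -0.342, 0.002], [0.003, 0.003, -1.0]]
wrist_force: [-3.3, -2.9, 16.0]
finger_gap: 0.714
gripper_force: 114.4
time: 25.58
ee_pos: [0.5009, 0.2725, 0.2076]
orientation: [[0.342, 0.94, 0.004], [0.94, -0.342, 0.002], [0.003, 0.003, -1.0]]
wrist_force: [-0.6, -1.0, 9.7]
finger_gap: 0.711
gripper_force: 113.5
time: 25.83
ee_pos: [0.5009, 0.2725, 0.2084]
orientation: [[0.342, 0.94, 0.004], [0.94, -0.342, 0.002], [0.003, 0.003, -1.0]]
wrist_force: [-0.8, -1.8, 8.6]
finger_gap: 0.712
gripper_force: 113.5
```

```bash
python3 -m pendant '{"xyz":[[0,0,-0.1],[0,0,0],[0,0,0]],"angular":[[0,0,0],[0,0,0],[0,0,0]],"grip":[0.5,0.5,0.5]}'
python3 -m pendant '{"xyz":[[0,0,-0.1],[0,0,0],[0,0,0]],"angular":[[0,0,0],[0,0,0],[0,0,0]],"grip":[0.5,0.5,0.5]}'
```

```text
time: 26.08
ee_pos: [0.5008, 0.2725, 0.209]
orientation: [[0.342, 0.94, 0.004], [0.94, -0.342, 0.002], [0.003, 0.003, -1.0]]
wrist_force: [1.6, -1.0, 8.5]
finger_gap: 0.71
gripper_force: 113.3
time: 26.33
ee_pos: [0.5008, 0.2725, 0.2091]
orientation: [[0.342, 0.94, 0.004], [0.94, -0.342, 0.002], [0.003, 0.003, -1.0]]
wrist_force: [5.2, 0.6, 2.5]
finger_gap: 0.713
gripper_force: 112.6
```

The TCP has stopped rising and the force is falling, so the blank is up against the catches. I'll let go and withdraw.

```bash
python3 -m pendant '{"xyz":[[0,0,0],[0,0,0],[0,0,0],[0,0,0],[0,0,0],[0,0,0],[0,0,0]],"angular":[[0,0,0],[0,0,0],[0,0,0],[0,0,0],[0,0,0],[0,0,0],[0,0,0]],"grip":[0.76,0.8,0.85,0.9,0.9,0.9,0.9]}' 20
python3 -m pendant '{"xyz":[[0,0,-0.5],[0,0,-1],[0,0,-2],[0,0,-2.5],[0,0,-3],[0,0,-3],[0,0,-3],[0,0,-2],[0,0,-1],[-2,0,0],[-2,0,0],[0,0,0]],"angular":[[0,0,0],[0,0,0],[0,0,0],[0,0,0],[0,0,0],[0,0,0],[0,0,0],[0,0,0],[0,0,0],[0,0,0],[0,0,0],[0,0,0]],"grip":[0.9,0.9,0.9,0.9,0.9,0.9,0.9,0.9,0.9,0.9,0.9,0.9]}'
python3 - <<'E'
from wr import *
im,d,m=cap("wrist"); X=cloud(d,m,True); cv2.imwrite("pics/w7.png",im[...,::-1])
k=masks(im)["orange"]&(np.hypot(X[...,0]-.499,X[...,1]-.2715)<.04); c=comp(k,(0,0,560,420))
print(wrect(m,d,c,.05),np.percentile(X[c][:,2],[5,50,95]))
E
```

```text
time: 26.92
ee_pos: [0.4991, 0.272, 0.208]
orientation: [[0.342, 0.94, -0.001], [0.94, -0.342, -0.0], [-0.0, -0.0, -1.0]]
wrist_force: [-0.2, 0.3, -0.4]
finger_gap: 0.898
gripper_force: 0.0
time: 27.92
ee_pos: [0.4845, 0.2324, 0.3882]
orientation: [[0.343, 0.939, -0.001], [0.939, -0.343, -0.002], [-0.002, -0.001, -1.0]]
wrist_force: [-0.5, -0.0, -0.0]
finger_gap: 0.899
gripper_force: 0.0
([array([497.4, 265.6]), array([71.5, 63.7]), np.float64(71.1)], np.int64(3500), array([499. , 272.1,  50.3])) [0.04897331 0.05025741 0.05909125]
```

View pics/w7.png

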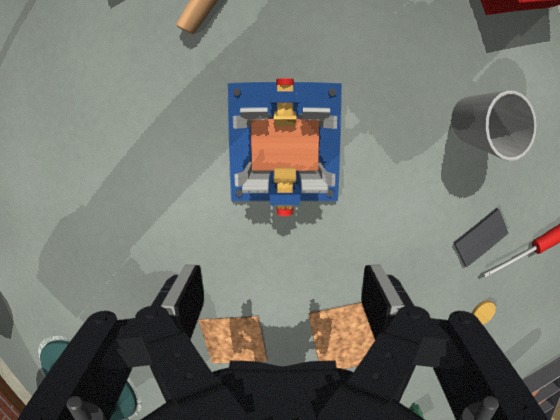

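The blank sits level in the well at image (285,145), its top at 50.3 mm, with both catches (285,110) and (285,180) in over it. The gripper is clear, so I'm handing in.

```bash
python3 -c "
from workcell import arm
print(arm.hand_in())"
```

```text
the job is handed in; nothing more can be done
None
```

The copper blank was laid on the cork pad, let go and regripped by its ends, then pressed into the magazine, where the last wrist view showed its top at 50.3 mm and both catches over it; the job is handed in at about 28 s, and the hand-in returned no verdict.

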